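# Tighten a work lamp's lens ring with the two-pin spanner

### The arm

A 6-joint arm with a two-finger parallel gripper is mounted at the origin on the work surface. World frame = base frame: x ahead of the robot, y to its left, z up, the work surface at z = 0. Lengths are in m, angles in rad, forces in N, time in s.
With the tool pointing down it reaches from about 0.275 to 1 m from the base axis. Payload 8.4 kg.
Tool frame: the origin (TCP) lies on the centre line of the jaws, within the pads' length; the fingertips stand 17 mm ahead of it and the grasp point (between the pads) lies 2 mm behind it (bot.tcp_to_tips is the y of the fingertips in the tool frame, in m); y points along the fingers, z is the direction in which the jaws open and shut, and the axes are right-handed (so a half turn about y gives the same grasp; the last joint's range is limited). The gripper opens to 85 mm and grips with 20 to 120 N. Pads are 22 mm wide; open, the fingers measure 114 mm over their backs; the gripper's body (76 mm by 85 mm) begins 54 mm behind the grasp point. The pads swing forward as they close: fully open they stand 13 mm farther back than shut.
Start: joints at [1.108, 0.353, 1.633, -0, 1.155, -0.002], TCP at [0.278, 0.56, 0.248] pointing down, gripper open.
Joint ranges: [-2.63, 2.63], [-0.92, 2.1], [0.06, 2.66], [-1.3, 4.44], [0, 2.69], [-3.02, 3.02]. Speed limits (rad/s): [2.22, 2.22, 2.79, 3.14, 3.14, 3.14].

### API

Orientations are given as a unit quaternion [x, y, z, w].
In Python, from workcell import bot, hand, kinematics, get_obs, vision, hand_in gives the robot as it stands. The module is installed in compiled form; this text tells all that it offers. Calls block until the motion is done:
- bot.reach(position, orientation): joint-space move of the TCP to a pose.
- bot.servo_line(position, ori=None, velocity=0.15): straight line of the TCP; ori=None keeps the orientation; velocity is the mean speed in m/s.
- bot.goto_joints(angles): joint-space move.
- hand.move_gripper(opening, strength=None): finger opening in m; strength is the grip in N (None keeps the last); returns when the fingers have stopped.
- bot.dwell(seconds).
- kinematics.solve_ik(position, orientation): joint angles nearest the present ones, or None.
- get_obs(): the state.
- vision.read_camera(name): name is "side" or "top" or "wrist"; returns a dict with "frame" (420x560x3 uint8, red, green, blue), "intrinsics" (3x3 intrinsics, pixels), "dist" ([k1, k2, p1, p2, k3] as OpenCV has them; the pictures are not rectified), "view" (4x4, takes a point from world to camera coordinates). Camera axes: x right, y down, z forward; pixel columns grow to the right and rows downward; lengths in m; the calibration is good to about 2 mm. A picture is of the moment at which its call begins. There is no depth.
A pose or a line that the arm cannot do raises bot.IKError and nothing moves.
- hand_in(): hands the job in, once; it reports no verdict.
The state is a dict: "time_s": time; "joint_pos": joint angles; "joint_vel": joint speeds; "joint_efforts": joint torques, N m; "position": TCP position; "orientation": TCP orientation; "wrist_force": force on the tool from outside, world axes, zero at the start; "ft_torque": the same for the moment, N m; "gripper_width": finger opening in m.
Only numpy, scipy, OpenCV 4.12 (cv2) and the standard library are available. Lean on these libraries where they do the work, as an engineer would, in place of code of your own. Each camera call takes 0.05 s, during which the arm holds its last target.

### The job

Take the two-pin spanner that fits the lamp's lens ring out of its wooden block, engage both its pins in the ring's two holes and turn the ring clockwise until it is fully home. Then stand the spanner back in the block it came from, pins in the groove and the bar resting flat on the block. Keep off the glass and do not push the other things on the bench about.

Things in the scene. Friction and masses are not known exactly. Their poses are not given: they have to be found in the camera images.
- vise: Small blue bench vise, fixed, 170 x 100 mm, jaws to 74 mm high; its screw handle reaches 120 mm from the middle towards its own -x. Clamped in it, face up, is a round black work lamp, 128 mm across, its rim 112 mm above the bench. Origin: on the bench, on the lamp's vertical axis; x runs along the vise's screw; z up.
- ring_centre (a point): Point on the lamp's axis in the plane of the lens ring's face, 105 mm above the bench, 7 mm below the lamp's rim. Fixed to the vise, with its axes; does not turn with the ring. The aluminium ring (outer diameter 95 mm, inner 54) fills the recess. Two round blind holes in its face, 11 mm wide, 9 mm deep, lie opposite each other, centres 74 mm apart.
- ring (a joint): Turn of the lens ring, rad, growing clockwise from above; 1.3 is fully home, a firm stop. Starts 0.8 to 1.3 short of it. Stiff thread (0.3 to 0.6 N m to turn, no spring-back); the ring's height hardly changes. At value q the line through the holes is turned clockwise by q from the vise's x, give or take 0.3 rad, as the lamp is not clamped quite square: the rest must be seen or felt for.
- glass: Domed glass lens of the lamp, 52 mm across, inside the ring, its top 1 mm below the ring's face. Must not be touched. Origin: on the lamp's axis, 95 mm above the bench.
- spanner_grip (a point): Large two-pin spanner, 0.45 kg or so: steel bar 104 x 30 x 12 mm (long along its x); two ball-ended pins, 7 mm thick, 74 mm apart, point 22 mm down; a square shank, 24 x 24 mm, sides along x and y, rises 62 mm from the bar's middle (held by fingers closing along x it cannot rock over one pin). This point: mid-shank, 66 mm above the pin ends, 32 above the bar's top; 78 above the bench in the block.
- stand: Fixed wooden block of the large spanner, 140 x 76 x 34 mm, with a groove 16 mm wide, 26 deep and 116 long in its top, in the middle, along its x. The spanner stands upright with its pins in the groove and its bar flat on the block's top. Origin: centre of the underside, on the bench.
- spanner_small_grip (a point): The same point of a smaller two-pin spanner: its bar is 74 mm long and its pins are only 44 mm apart, so that it does not fit the ring; shank, pins and heights as on the large one. It stands in another block of the same shape. To be left alone.
- ecu: Bystander: flat finned aluminium control unit with two black connectors, 125 x 150 x 32 mm, loose. Origin under its centre.
- board: Bystander: green circuit board on feet, 100 x 160 x 26 mm, loose. Origin under its centre.
- meter: Bystander: grey multimeter lying on its back, 150 x 75 x 45 mm, loose. Origin under its centre.
- driver: Bystander: screwdriver with amber handle, 200 mm long, lying loose. Origin under it.
- spool: Bystander: white solder spool 62 mm across, 44 mm high, standing loose. Origin under its centre.
- jar: Bystander: small amber flux jar, 48 mm across, 50 mm high, standing loose. Origin under its centre.
Not all that is in view belongs to the job. What is shaped like the part that bears spanner_grip but pink is not meant. What is shaped like the vise but yellow is not meant.

How it is judged:
On the way, in this order (a step that is already met when the one before it is completed fails the run):
1. both pins of the large spanner are at least 5 mm down in the ring's holes, the spanner upright (z of spanner_grip in the frame of ring_centre below 0.061 m and horizontal distance between spanner_grip and ring_centre below 0.008 m and angle between spanner_grip's own z axis and vertical below 0.07 rad), for 0.2 s.
2. with the pins still in the holes the ring is turned home, within 0.06 rad of its stop (value of joint ring above 1.24 rad and z of spanner_grip in the frame of ring_centre below 0.063 m and horizontal distance between spanner_grip and ring_centre below 0.01 m), for 0.2 s.
At the end, for the whole second after the job is handed in: The ring is within 0.06 rad of its stop (joint above 1.24); the large spanner stands upright (within 0.06 rad) in its own block, pins in the groove and bar down on the block's top (grip point 74 to 81 mm above the bench), within 25 mm along and 10 mm across of the block's middle (value of joint ring above 1.24 rad and z of spanner_grip in the frame of stand between 0.074 and 0.081 m and x of spanner_grip in the frame of stand between -0.025 and 0.025 m and y of spanner_grip in the frame of stand between -0.01 and 0.01 m and angle between spanner_grip's own z axis and vertical below 0.06 rad); the robot touches nothing.
It fails at once if the lamp's glass is touched (contact force between glass and anything else above 1 N).
It fails at once if the smaller spanner is moved from its place by more than 20 mm (distance of spanner_small_grip from where it was at the start of the episode above 0.02 m).
It fails at once if another thing on the bench is pushed by more than 25 mm (distance of any of ecu, board, meter, driver, spool, jar from where it was at the start of the episode above 0.025 m).
It also fails if it takes over 61 s, if anything falls off the work surface, if the arm or the gripper's body presses on something with over 40 N, if the wrist force passes 120 N, or if a joint passes its speed limit or range.

## Working session

There is one attempt and no reset: what is moved stays moved. The work goes in short steps, each a Python script; the robot and the scene stay as the last script left them, time stands still between calls to the robot, and variables do not carry over. Pictures are saved under pics/ and viewed, and the job is handed in when it is done.

```bash
mkdir -p pics; ls; python3 - <<'E'
from workcell import bot, hand, kinematics, get_obs, vision
import cv2,numpy as np
o=get_obs();print(o)
print(bot.tcp_to_tips)
for n in("top","side","wrist"):
    r=vision.read_camera(n);cv2.imwrite(f"pics/{n}0.png",cv2.cvtColor(r["frame"],cv2.COLOR_RGB2BGR))
    print(n,r["intrinsics"],r["dist"],np.round(r["view"],4).tolist())
E
```

```text
pics
{'time_s': 0.0, 'joint_pos': array([ 1.10757100e+00,  3.53680710e-01,  1.63413950e+00, -1.60695487e-05,
        1.15519511e+00, -2.38730954e-03]), 'joint_vel': array([ 0.00025844, -0.00091245, -0.00061345,  0.00232474, -0.00088263,
       -0.000993  ]), 'joint_efforts': array([-4.62963126e-04, -6.05243111e+01, -3.42061365e+01, -9.31750105e-05,
        9.40108235e-03, -5.60659078e-05]), 'position': array([0.27773039, 0.5593939 , 0.24753903]), 'orientation': array([ 0.68890947, -0.16160163,  0.16137966, -0.68792824]), 'wrist_force': array([ 0.74777961, -0.4755521 ,  0.32346153]), 'ft_torque': array([-0.02174346,  0.0526793 ,  0.03749496]), 'gripper_width': 0.0853987793888758}
0.017
top [[410.88014283   0.         277.88842607]
 [  0.         410.88014283 207.94190406]
 [  0.           0.           1.        ]] [-0.01992313  0.          0.          0.          0.        ] [[0.0096, -0.9999, 0.0058, -0.0174], [-0.9844, -0.0104, -0.1757, 0.4989], [0.1758, -0.004, -0.9844, 1.0666], [0.0, 0.0, 0.0, 1.0]]
side [[383.24826958   0.         281.4932804 ]
 [  0.         383.24826958 208.34995727]
 [  0.           0.           1.        ]] [-0.0126315  0.         0.         0.         0.       ] [[0.8812, -0.4721, 0.023, -0.4385], [-0.2478, -0.5028, -0.8281, 0.1754], [0.4025, 0.7241, -0.56, 0.8756], [0.0, 0.0, 0.0, 1.0]]
wrist [[296.20267561   0.         279.45992174]
 [  0.         296.20267561 207.64028582]
 [  0.           0.           1.        ]] [-0.05256092  0.          0.          0.          0.        ] [[0.4429, 0.8966, -0.0022, -0.6241], [0.863, -0.4257, 0.2721, -0.0382], [0.243, -0.1225, -0.9623, 0.3785], [0.0, 0.0, 0.0, 1.0]]
```

View pics/top0.png

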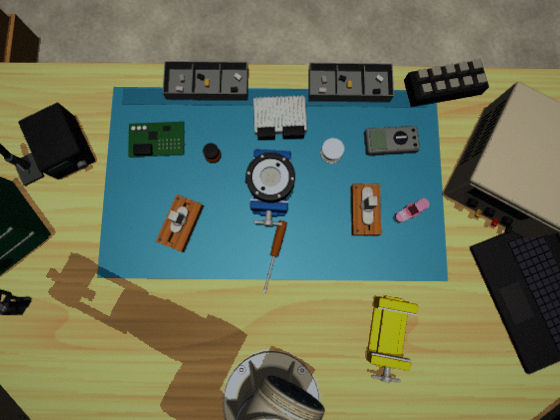

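View pics/side0.png

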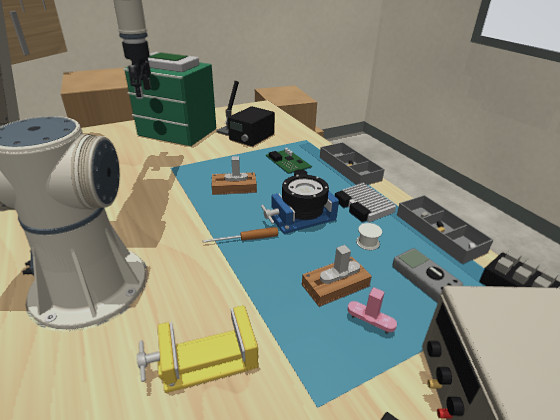

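View pics/wrist0.png

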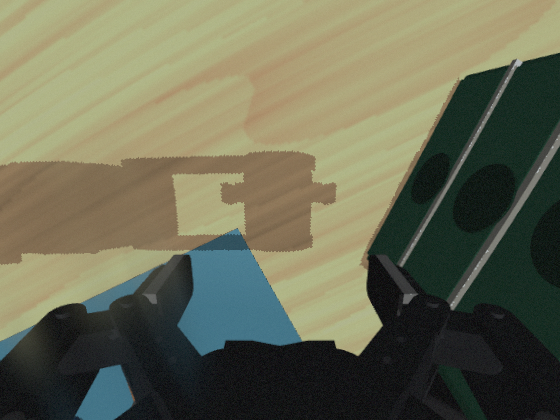

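Three spanner-shaped things can be seen in the top view: the left block at (180,220), the right block at (367,208) and the pink one at (412,210), which is a decoy. I'll enlarge both blocks and the lamp.

```bash
python3 - <<'E'
import cv2,numpy as np
a=cv2.imread("pics/top0.png")
c=[a[185:260,145:220],a[170:245,330:405]]
cv2.imwrite("pics/c1.png",np.hstack([cv2.resize(x,(400,400),interpolation=cv2.INTER_CUBIC) for x in c]))
cv2.imwrite("pics/c2.png",cv2.resize(a[140:240,235:305],(560,800)[:2],interpolation=cv2.INTER_CUBIC)[:600])
E
```

```text
(no output)
```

View pics/c1.png

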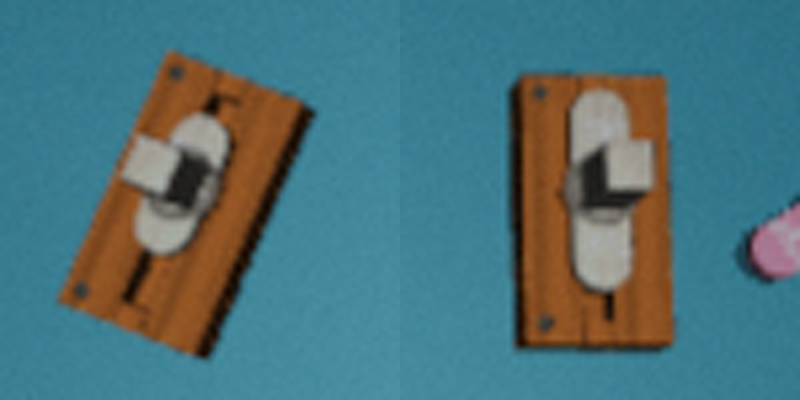

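View pics/c2.png

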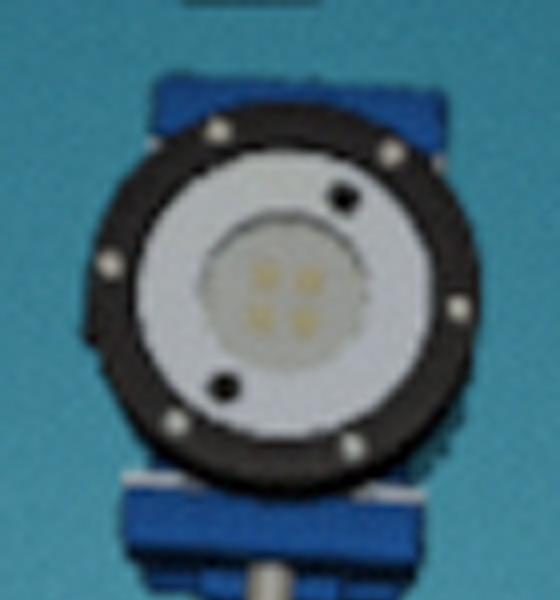

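The right block's bar, at about 200 of the block's 270 crop pixels, comes to about 104 mm of the 140 mm block. It's therefore the large spanner. The left one's bar is clearly shorter (about 74 mm), and the pink one lies loose. The lamp's holes are at crop positions (343,198) and (225,387). Next I'll convert these to metric positions.

```bash
cat > h.py <<'E'
from workcell import bot, hand, kinematics, get_obs, vision, hand_in
import cv2,numpy as np
from scipy.spatial.transform import Rotation as R
def back(cam,pts,z):
    pts=np.array(pts,float).reshape(-1,1,2)
    n=cv2.undistortPoints(pts,cam["intrinsics"],np.array(cam["dist"])).reshape(-1,2)
    V=np.array(cam["view"]);Rm,t=V[:3,:3],V[:3,3];C=-Rm.T@t
    d=np.c_[n,np.ones(len(n))]@Rm
    return C+d*((z-C[2])/d[:,2])[:,None]
def proj(cam,P):
    V=np.array(cam["view"]);rv=cv2.Rodrigues(V[:3,:3])[0]
    return cv2.projectPoints(np.array(P,float).reshape(-1,1,3),rv,V[:3,3],cam["intrinsics"],np.array(cam["dist"]))[0].reshape(-1,2)
def down(a):
    # tool y down, tool z (jaw axis) horizontal at world angle a
    z=np.array([np.cos(a),np.sin(a),0]);y=np.array([0,0,-1.]);x=np.cross(y,z)
    return R.from_matrix(np.c_[x,y,z]).as_quat()
def snap(n,f):
    r=vision.read_camera(n);cv2.imwrite(f,cv2.cvtColor(r["frame"],cv2.COLOR_RGB2BGR));return r
def ob():
    o=get_obs();print("t%.2f"%o["time_s"],"p",np.round(o["position"],4),"F",np.round(o["wrist_force"],1),"T",np.round(o["ft_torque"],2),"g%.4f"%o["gripper_width"],"j",np.round(o["joint_pos"],2));return o
E
python3 - <<'E'
from h import *
np.set_printoptions(precision=4,suppress=True)
cam=vision.read_camera("top")
f=lambda L:[(330+(x-400)/5.3333,170+y/5.3333) for x,y in L]
b=back(cam,f([(525,77),(665,75),(672,345),(522,347)]),.034);print("block",b,b.mean(0))
s=back(cam,f([(610,142),(653,142),(653,190),(607,192)]),.108);print("shank",s,s.mean(0))
e=back(cam,f([(600,90),(603,292)]),.046);print("bar",e,e.mean(0),np.hypot(*(e[0]-e[1])[:2]))
g=lambda L:[(235+x/8,140+y/8) for x,y in L]
h=back(cam,g([(343,198),(225,387)]),.105);d=(h[0]-h[1]);print("holes",h,h.mean(0),np.hypot(d[0],d[1]),np.arctan2(d[1],d[0]))
print("ring edges",back(cam,g([(135,295),(433,295),(285,148),(285,440)]),.105))
o=get_obs();z=R.from_quat(o["orientation"]).as_matrix();print(z)
for n,p in(("sp",s.mean(0)),("lamp",h.mean(0))):
  for a in np.arange(-4,5)*np.pi/4:
    print(n,round(a,2),kinematics.solve_ik([p[0],p[1],.25],down(a)))
E
```

```text
block [[ 0.569  -0.2204  0.034 ]
 [ 0.5709 -0.2932  0.034 ]
 [ 0.4303 -0.292   0.034 ]
 [ 0.4286 -0.2157  0.034 ]] [ 0.4997 -0.2553  0.034 ]
shank [[ 0.5196 -0.2464  0.108 ]
 [ 0.5198 -0.2671  0.108 ]
 [ 0.4963 -0.2664  0.108 ]
 [ 0.4951 -0.2442  0.108 ]] [ 0.5077 -0.256   0.108 ]
bar [[ 0.5597 -0.2564  0.046 ]
 [ 0.4554 -0.2549  0.046 ]] [ 0.5076 -0.2557  0.046 ] 0.10432008867481549
holes [[ 0.6024 -0.011   0.105 ]
 [ 0.5389  0.0264  0.105 ]] [0.5707 0.0077 0.105 ] 0.0736101669117826 -0.5325529665991735
ring edges [[ 0.5691  0.056   0.105 ]
 [ 0.5702 -0.0404  0.105 ]
 [ 0.619   0.0081  0.105 ]
 [ 0.5217  0.0069  0.105 ]]
[[ 0.8957 -0.0004  0.4447]
 [-0.4447 -0.0008  0.8957]
 [ 0.     -1.     -0.0009]]
sp -3.14 [-0.4697  0.2642  1.7542 -0.      1.1232  2.6719]
sp -2.36 [-0.4697  0.2642  1.7542 -0.      1.1232  1.8865]
sp -1.57 [-0.4697  0.2642  1.7542 -0.      1.1232  1.1011]
sp -0.79 [-0.4697  0.2642  1.7542 -0.      1.1232  0.3157]
sp 0.0 [-0.4697  0.2642  1.7542 -0.      1.1232 -0.4697]
sp 0.79 [-0.4697  0.2642  1.7542  0.      1.1232 -1.2551]
sp 1.57 [-0.4697  0.2642  1.7542 -0.      1.1232 -2.0405]
sp 2.36 [-0.4697  0.2642  1.7542 -0.      1.1232 -2.8259]
sp 3.14 [-0.4697  0.2642  1.7542 -0.      1.1232  2.6719]
lamp -3.14 None
lamp -2.36 [ 0.0109  0.2674  1.7499 -0.      1.1243  2.3671]
lamp -1.57 [ 0.0109  0.2674  1.7499 -0.      1.1243  1.5817]
lamp -0.79 [ 0.0109  0.2674  1.7499 -0.      1.1243  0.7963]
lamp 0.0 [ 0.0109  0.2674  1.7499 -0.      1.1243  0.0109]
lamp 0.79 [ 0.0109  0.2674  1.7499  0.      1.1243 -0.7745]
lamp 1.57 [ 0.0109  0.2674  1.7499 -0.      1.1243 -1.5599]
lamp 2.36 [ 0.0109  0.2674  1.7499 -0.      1.1243 -2.3453]
lamp 3.14 None
```

The measured sizes agree with those given: bar 104.3 mm, hole spacing 73.6 mm, shank and bar centres matching. I'll refine lamp and spanner with the wrist camera, first working out from where they can be seen.

```bash
python3 - <<'E'
from h import *
np.set_printoptions(precision=3,suppress=True)
cam=vision.read_camera("wrist");o=get_obs()
T=np.eye(4);T[:3,:3]=R.from_quat(o["orientation"]).as_matrix();T[:3,3]=o["position"]
CT=cam["view"]@T  # tool->cam
np.save("CT.npy",CT);print(CT)
C=-CT[:3,:3].T@CT[:3,3];print("cam in tool",C)
for n,t,a,zt in(("lamp",[.5705,.0077],-.53,.105),("lamp",[.5705,.0077],-.53+np.pi/2,.105),("sp",[.5077,-.256],0,.108)):
  for h in(.25,.3):
    for off in (0,.05,.1):
      q=down(a);Rt=R.from_quat(q).as_matrix()
      # shift tool against camera side
      p=np.array([*t,h])-Rt[:,0]*np.sign(C[0])*off
      T[:3,:3]=Rt;T[:3,3]=p;c=dict(cam);c["view"]=CT@np.linalg.inv(T)
      print(n,a,h,off,proj(c,[*t,zt]),kinematics.solve_ik(p,q) is not None)
ob()
E
```

```text
[[-0.002  0.001  1.    -0.   ]
 [ 0.962 -0.272  0.002  0.031]
 [ 0.272  0.962 -0.001  0.139]
 [ 0.     0.     0.     1.   ]]
cam in tool [-0.067 -0.125  0.   ]
lamp -0.53 0.25 0 [[279.616 198.428]] True
lamp -0.53 0.25 0.05 [[279.733 144.324]] True
lamp -0.53 0.25 0.1 [[279.861  85.171]] True
lamp -0.53 0.3 0 [[279.647 187.451]] True
lamp -0.53 0.3 0.05 [[279.747 141.227]] True
lamp -0.53 0.3 0.1 [[279.855  91.402]] True
lamp 1.0407963267948965 0.25 0 [[279.616 198.428]] True
lamp 1.0407963267948965 0.25 0.05 [[279.733 144.324]] True
lamp 1.0407963267948965 0.25 0.1 [[279.861  85.171]] True
lamp 1.0407963267948965 0.3 0 [[279.647 187.451]] True
lamp 1.0407963267948965 0.3 0.05 [[279.747 141.227]] True
lamp 1.0407963267948965 0.3 0.1 [[279.855  91.402]] True
sp 0 0.25 0 [[279.614 199.208]] True
sp 0 0.25 0.05 [[279.732 144.546]] True
sp 0 0.25 0.1 [[279.861  84.721]] True
sp 0 0.3 0 [[279.645 188.017]] True
sp 0 0.3 0.05 [[279.747 141.386]] True
sp 0 0.3 0.1 [[279.855  91.085]] True
t0.25 p [0.278 0.56  0.248] F [ 0.2 -0.7 -0.5] T [ 0.04  0.03 -0.03] g0.0853 j [ 1.11  0.35  1.63  0.    1.16 -0.  ]
```

```bash
python3 - <<'E'
from h import *
bot.reach([.5705,.0077,.27],down(-.53));ob()
r=snap("wrist","pics/wl.png");np.save("wl.npy",r["view"])
bot.reach([.508,-.256,.22],down(0));ob()
bot.dwell(.2)
r=snap("wrist","pics/ws.png");np.save("ws.npy",r["view"]);ob()
E
```

```text
t2.48 p [0.5705 0.0085 0.27  ] F [ 0.4 -0.1 -0.1] T [-0.02  0.01  0.07] g0.0851 j [0.01 0.25 1.73 0.   1.16 0.54]
t3.60 p [ 0.5085 -0.2553  0.2202] F [ 0.8  0.2 -0.3] T [ 0.02 -0.01 -0.05] g0.0854 j [-0.47  0.3   1.78  0.    1.06 -0.47]
t3.85 p [ 0.5085 -0.2551  0.2202] F [-0.4  0.8 -0.7] T [-0.01 -0.04 -0.02] g0.0854 j [-0.47  0.3   1.78  0.    1.06 -0.47]
```

View pics/wl.png

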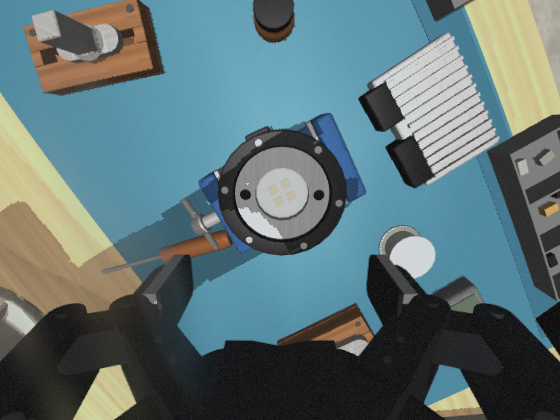

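View pics/ws.png

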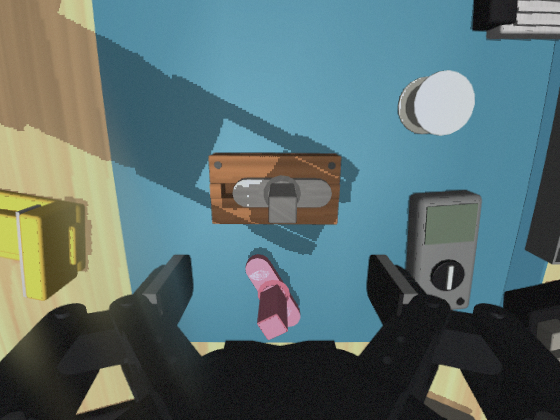

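```bash
python3 - <<'E'
import cv2,numpy as np
a=cv2.imread("pics/wl.png");cv2.imwrite("pics/wlc.png",cv2.resize(a[120:260,210:355],None,fx=4,fy=4,interpolation=cv2.INTER_CUBIC))
a=cv2.imread("pics/ws.png");cv2.imwrite("pics/wsc.png",cv2.resize(a[145:230,200:350],None,fx=5,fy=5,interpolation=cv2.INTER_CUBIC))
E
```

```text
(no output)
```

View pics/wlc.png

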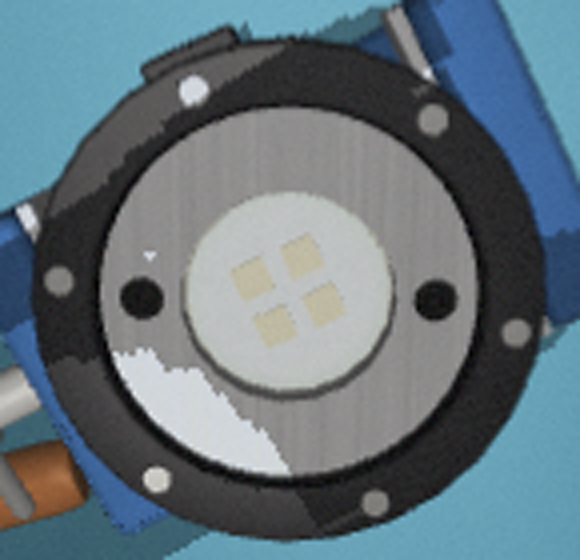

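View pics/wsc.png

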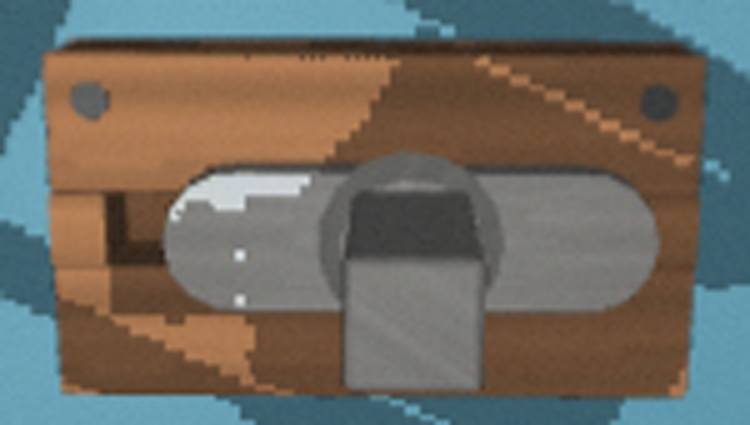

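```bash
python3 - <<'E'
from h import *
np.set_printoptions(precision=4,suppress=True)
cam=vision.read_camera("wrist")
c=dict(cam);c["view"]=np.load("wl.npy")
f=lambda L,s,x0,y0:[((x+.5)/s-.5+x0,(y+.5)/s-.5+y0) for x,y in L]
h=back(c,f([(142,299),(436,300)],4,210,120),.105);d=h[1]-h[0];print("holes",h,h.mean(0),np.hypot(*d[:2]),np.arctan2(d[1],d[0]))
print("rim",back(c,f([(33,290),(547,290)],4,210,120),.112).mean(0))
c["view"]=np.load("ws.npy")
g=lambda L:f(L,5,200,145)
e=back(c,g([(164,240),(659,240)]),.046);d=e[1]-e[0];print("bar",e,e.mean(0),np.hypot(*d[:2]),np.arctan2(d[1],d[0]))
s=back(c,g([(345,258),(484,257),(481,388),(346,388)]),.108);print("shank",s,s.mean(0))
b=back(c,g([(47,53),(703,55),(688,392),(62,393)]),.034);print("block",b,b.mean(0))
E
```

```text
holes [[ 0.5424  0.0256  0.105 ]
 [ 0.6062 -0.0118  0.105 ]] [0.5743 0.0069 0.105 ] 0.07406359464758518 -0.5302242858570929
rim [0.5765 0.0103 0.112 ]
bar [[ 0.4612 -0.2556  0.046 ]
 [ 0.5641 -0.2553  0.046 ]] [ 0.5127 -0.2555  0.046 ] 0.1028353211691376 0.00317353489862095
shank [[ 0.5011 -0.2443  0.108 ]
 [ 0.524  -0.2441  0.108 ]
 [ 0.524  -0.2669  0.108 ]
 [ 0.5011 -0.267   0.108 ]] [ 0.5125 -0.2556  0.108 ]
block [[ 0.4363 -0.2183  0.034 ]
 [ 0.5735 -0.2183  0.034 ]
 [ 0.5745 -0.2927  0.034 ]
 [ 0.4351 -0.2934  0.034 ]] [ 0.5048 -0.2557  0.034 ]
```

The wrist and top views differ by about 4 mm in x for both objects, so it's a shared calibration bias. Gripping along x centres the spanner in the jaws anyway, so I'll settle the lamp offset by looking at the pins over the holes. Next is the grasp.

```bash
python3 - <<'E'
from h import *
bot.servo_line([.510,-.256,.076],down(0),velocity=.12);ob()
hand.move_gripper(.015,120);ob()
bot.servo_line([.510,-.256,.110],velocity=.08);ob()
bot.servo_line([.510,-.256,.20],velocity=.15);ob()
bot.dwell(.2)
for n in("side","wrist","top"):r=snap(n,f"pics/{n}1.png");np.save(f"{n}1.npy",r["view"])
ob()
E
```

```text
t5.25 p [ 0.5105 -0.2563  0.0767] F [ 0.3 -0.   0.2] T [ 0.02 -0.02 -0.02] g0.0855 j [-0.47  0.49  1.88  0.    0.78 -0.47]
t5.85 p [ 0.5103 -0.2562  0.0765] F [-0.8  0.5  5.1] T [ 0.06  0.2  -0.05] g0.0229 j [-0.47  0.49  1.88 -0.    0.78 -0.47]
t6.42 p [ 0.5101 -0.256   0.1103] F [ 0.2 -0.2 -4.1] T [-0.05  0.03 -0.02] g0.0229 j [-0.47  0.44  1.86  0.    0.84 -0.47]
t7.17 p [ 0.5094 -0.2557  0.199 ] F [ 0.7 -0.2 -4.6] T [-0.03  0.02 -0.  ] g0.0230 j [-0.47  0.32  1.8   0.    1.02 -0.47]
t7.53 p [ 0.5098 -0.2559  0.1994] F [-0.5 -0.7 -4.1] T [ 0.01 -0.04 -0.02] g0.0226 j [-0.47  0.32  1.8  -0.    1.02 -0.47]
```

View pics/side1.png

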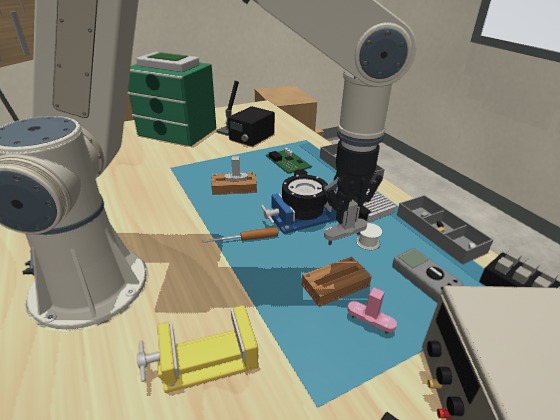

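View pics/wrist1.png

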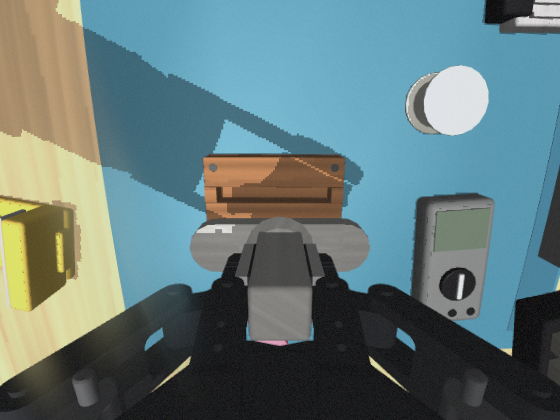

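The spanner is held upright: bar ends at about (190,247) and (370,247) in the wrist view, centred on column 280. The gap is 23 mm and the weight about 4.3 N. Now I'll carry it over the lamp and look.

```bash
python3 - <<'E'
from h import *
bot.servo_line([.510,-.256,.24],velocity=.2)
bot.reach([.5735,.0072,.24],down(-.53));bot.dwell(.2);ob()
r=snap("wrist","pics/w2.png");np.save("w2.npy",r["view"])
bot.servo_line([.5735,.0072,.195],velocity=.12);bot.dwell(.2);ob()
for n in("side","wrist","top"):r=snap(n,f"pics/{n}3.png");np.save(f"{n}3.npy",r["view"])
a=cv2.imread("pics/w2.png");cv2.imwrite("pics/w2c.png",cv2.resize(a[110:290,180:380],None,fx=3.3,fy=3.3,interpolation=cv2.INTER_CUBIC))
a=cv2.imread("pics/side3.png");cv2.imwrite("pics/s3c.png",cv2.resize(a[120:240,250:370],None,fx=5,fy=5,interpolation=cv2.INTER_CUBIC))
E
```

```text
t9.12 p [0.5734 0.0061 0.2398] F [ 0.8  0.6 -4.4] T [ 0.    0.01 -0.04] g0.0227 j [ 0.01  0.28  1.75 -0.    1.11  0.54]
t9.90 p [0.5741 0.0072 0.196 ] F [-0.1 -0.1 -4.2] T [-0.03 -0.01  0.02] g0.0227 j [0.01 0.33 1.79 0.   1.02 0.54]
```

View pics/w2c.png

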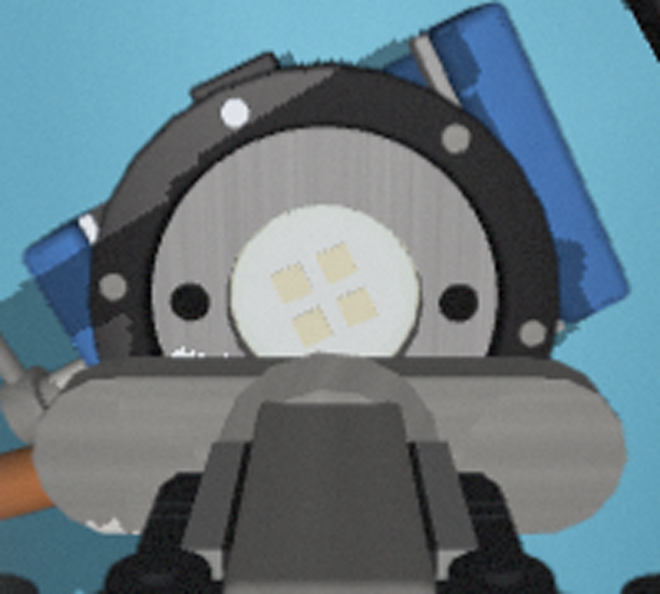

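View pics/s3c.png

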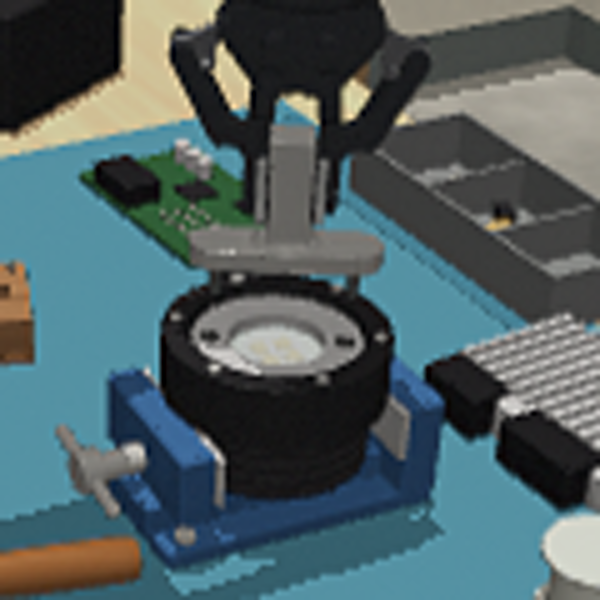

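View pics/wrist3.png

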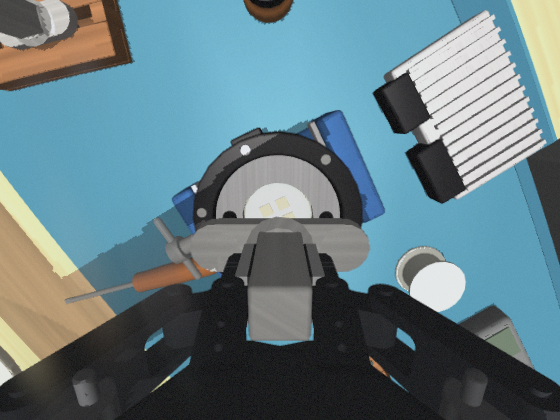

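```bash
python3 - <<'E'
from h import *
np.set_printoptions(precision=4,suppress=True)
cam=vision.read_camera("wrist");c=dict(cam);c["view"]=np.load("w2.npy")
f=lambda L,s,x0,y0:[((x+.5)/s-.5+x0,(y+.5)/s-.5+y0) for x,y in L]
g=lambda L:f(L,3.3,180,110)
h=back(c,g([(190,302),(458,302)]),.105);d=h[1]-h[0];print("holes",h.mean(0),np.hypot(*d[:2]),np.arctan2(d[1],d[0]))
zb=.2398+.0015-.032
e=back(c,g([(33,450),(627,450)]),zb);d=e[1]-e[0];print("barends",e.mean(0),np.hypot(*d[:2]),np.arctan2(d[1],d[0]))
e2=back(c,g([(130,375),(130,533),(560,375),(560,533)]),zb);print("bar mid",e2,e2.mean(0),np.hypot(*(e2[0]-e2[1])[:2]))
s=vision.read_camera("side")
zt=.196-.0645
print("side holes",(H:=back(s,f([(210,336),(345,342)],5,250,120),.105)),H.mean(0),np.hypot(*(H[0]-H[1])[:2]))
print("side pins",(P:=back(s,f([(218,288),(353,294)],5,250,120),zt+.0035)),P.mean(0))
A=cv2.imread("pics/side3.png");cv2.imwrite("pics/s3d.png",cv2.resize(A[160:200,280:335],None,fx=14,fy=14,interpolation=cv2.INTER_CUBIC))
A=cv2.imread("pics/wrist3.png");cv2.imwrite("pics/w3d.png",cv2.resize(A[130:280,170:390],None,fx=3.5,fy=3.5,interpolation=cv2.INTER_CUBIC))
E
```

```text
holes [0.5742 0.0071 0.105 ] 0.0738195908980965 -0.5293167568481325
barends [0.5759 0.0069 0.2093] 0.10296132426826385 -0.5293602130782296
bar mid [[ 0.5537  0.0359  0.2093]
 [ 0.5373  0.0112  0.2093]
 [ 0.6164 -0.0008  0.2093]
 [ 0.6032 -0.0275  0.2093]] [0.5776 0.0047 0.2093] 0.029683728792032103
side holes [[ 0.5409  0.0271  0.105 ]
 [ 0.6046 -0.011   0.105 ]] [0.5728 0.0081 0.105 ] 0.07419327821574265
side pins [[ 0.544   0.0261  0.135 ]
 [ 0.6066 -0.0115  0.135 ]] [0.5753 0.0073 0.135 ]
```

View pics/s3d.png

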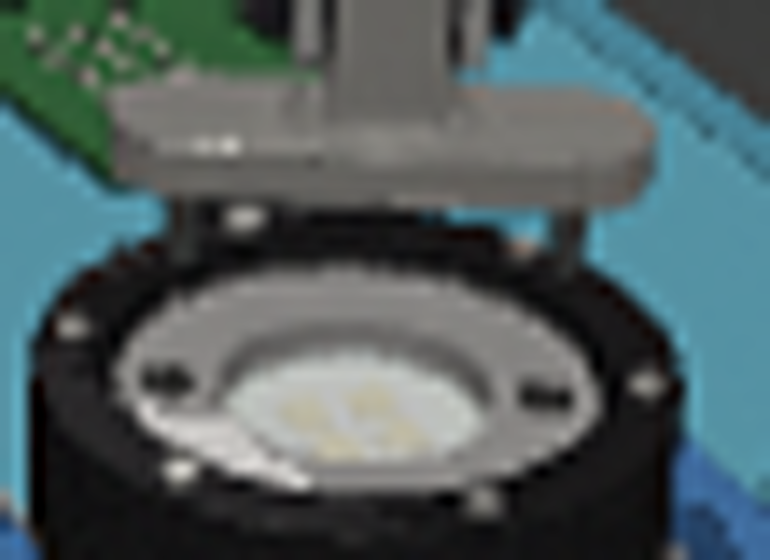

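View pics/w3d.png

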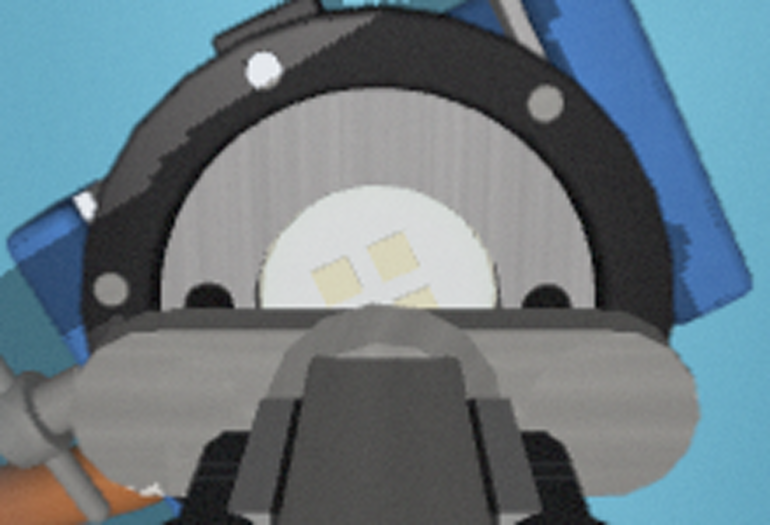

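Combining the wrist view (bar against holes, 1.6 mm too far along the bar axis) with the side view (2.5 mm), the target is about (0.572, 0.008). That agrees with the bias-corrected side and wrist estimates. Next comes a guarded descent.

```bash
python3 - <<'E'
from h import *
q=down(-.53);x,y=.5719,.0081
bot.servo_line([x,y,.180],q,velocity=.08);bot.dwell(.1)
ob()
for z in np.arange(.174,.1615,-.002):
    bot.servo_line([x,y,z],velocity=.04);bot.dwell(.1);o=ob()
    if o["wrist_force"][2]>8: break
for n in("side","wrist"):r=snap(n,f"pics/{n}4.png")
A=cv2.imread("pics/side4.png");cv2.imwrite("pics/s4.png",cv2.resize(A[140:220,270:350],None,fx=7,fy=7,interpolation=cv2.INTER_CUBIC))
E
```

```text
t10.59 p [0.572  0.0081 0.18  ] F [-0.2 -1.  -3.5] T [0.   0.02 0.01] g0.0229 j [ 0.01  0.35  1.81 -0.    0.98  0.54]
t10.99 p [0.5719 0.0081 0.174 ] F [-0.1  0.8 -3.8] T [ 0.02  0.01 -0.04] g0.0230 j [ 0.01  0.35  1.82 -0.    0.97  0.54]
t11.34 p [0.5719 0.0081 0.172 ] F [ 0.4  0.5 -4.3] T [-0.03 -0.05 -0.04] g0.0227 j [ 0.01  0.36  1.82 -0.    0.97  0.54]
t11.69 p [0.5719 0.0081 0.17  ] F [ 0.4  1.2 -4.2] T [ 0.03 -0.01 -0.01] g0.0229 j [0.01 0.36 1.82 0.   0.96 0.54]
t12.04 p [0.5719 0.0081 0.168 ] F [ 0.3 -0.1 -4.9] T [0.04 0.04 0.03] g0.0228 j [0.01 0.36 1.82 0.   0.96 0.54]
t12.39 p [0.5719 0.0081 0.166 ] F [-0.2 -0.  -4. ] T [0.01 0.01 0.01] g0.0229 j [ 0.01  0.36  1.82 -0.    0.96  0.54]
t12.74 p [0.5719 0.0081 0.164 ] F [ 0.1  0.5 -3.5] T [ 0.03 -0.03 -0.04] g0.0224 j [ 0.01  0.37  1.82 -0.    0.95  0.54]
t13.09 p [0.5719 0.0081 0.162 ] F [-0.1 -0.6 -4.8] T [0.02 0.03 0.05] g0.0228 j [0.01 0.37 1.83 0.   0.95 0.54]
```

View pics/s4.png

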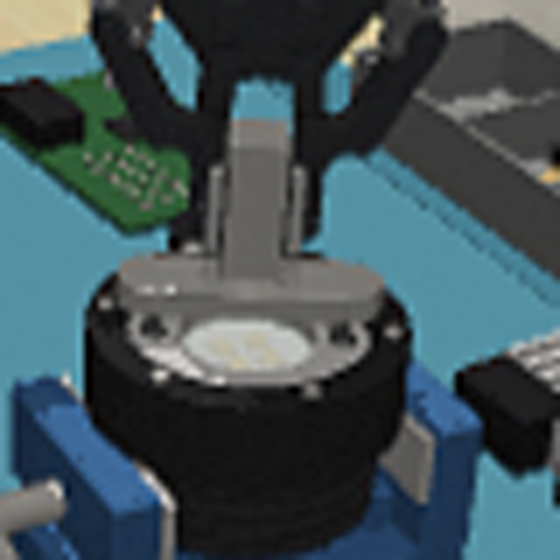

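The pins are 7.5 mm down in the holes with no contact force. Now I'll turn clockwise in steps, watching the moment.

```bash
python3 - <<'E'
from h import *
x,y=.5719,.0081;a=-.53
while a>-1.25:
    a-=.12
    bot.reach([x,y,.162],down(a));o=ob()
    if abs(o["ft_torque"][2])>1.2 or np.hypot(*o["wrist_force"][:2])>30: break
print(a)
E
```

```text
t13.44 p [0.5719 0.0081 0.1621] F [ 0.2  1.7 -3.6] T [-0.01  0.   -0.02] g0.0227 j [0.01 0.37 1.83 0.   0.95 0.66]
t13.69 p [0.5719 0.0081 0.162 ] F [-0.1  1.2 -4.3] T [-0.03 -0.02 -0.  ] g0.0225 j [0.01 0.37 1.83 0.   0.95 0.78]
t13.94 p [0.5719 0.0081 0.162 ] F [ 0.4 -0.3 -4.1] T [-0.02  0.   -0.06] g0.0227 j [0.01 0.37 1.83 0.   0.95 0.9 ]
t14.19 p [0.5719 0.0081 0.162 ] F [ 0.   0.3 -3.8] T [-0.02  0.03  0.05] g0.0227 j [ 0.01  0.37  1.83 -0.    0.95  1.01]
t14.44 p [0.5719 0.0081 0.162 ] F [ 0.   0.4 -4. ] T [-0.01  0.02 -0.01] g0.0226 j [ 0.01  0.37  1.83 -0.    0.95  1.13]
t14.69 p [0.5718 0.0081 0.162 ] F [ 0.7 -0.2 -5. ] T [-0.02 -0.01  0.05] g0.0228 j [ 0.01  0.37  1.83 -0.    0.95  1.25]
-1.25
```

There was no moment at all, so the pins aren't engaged. I'll look.

```bash
python3 - <<'E'
from h import *
for n in("side","wrist","top"):r=snap(n,f"pics/{n}5.png")
A=cv2.imread("pics/side5.png");a=cv2.resize(A[140:200,280:340],None,fx=8,fy=8,interpolation=cv2.INTER_CUBIC)
cv2.imwrite("pics/s5.png",a)
A=cv2.imread("pics/wrist5.png");cv2.imwrite("pics/w5.png",cv2.resize(A[130:280,170:390],None,fx=3.5,fy=3.5,interpolation=cv2.INTER_CUBIC))
E
```

```text
(no output)
```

View pics/s5.png

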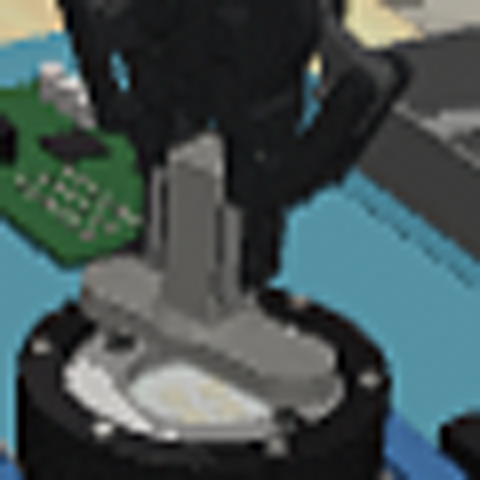

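View pics/w5.png

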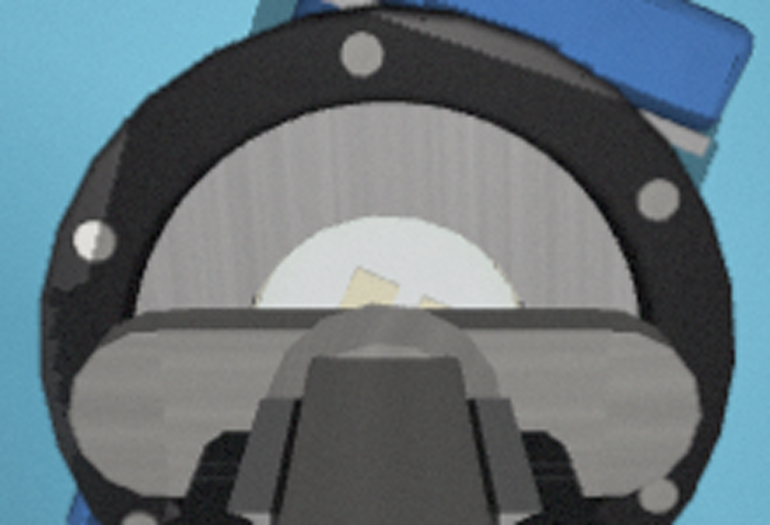

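The holes have moved in the side view: (291.9,186.9) to (295.2,182.5), and (319,187.9) to (315.6,191.9). I'll quantify that.

```bash
python3 - <<'E'
from h import *
np.set_printoptions(precision=4,suppress=True)
s=vision.read_camera("side")
for L in([(291.9,186.9),(319,187.9)],[(295.2,182.5),(315.6,191.9)]):
    H=back(s,L,.105);d=H[1]-H[0];print(H.mean(0),np.hypot(*d[:2]),np.arctan2(d[1],d[0]))
E
```

```text
[0.5736 0.0076 0.105 ] 0.0744819014375443 -0.5250768156786632
[0.5738 0.0092 0.105 ] 0.07216860391447456 -1.2234064682384247
```

The ring has turned with the spanner, from -0.53 to -1.22. I'll carry on to the stop in small steps, which should lie between -1.33 and -1.85, and watch the moment and the last joint's effort.

```bash
python3 - <<'E'
from h import *
x,y=.5719,.0081;a=-1.25
while a>-1.95:
    a-=.05
    bot.reach([x,y,.162],down(a));o=get_obs()
    zt=R.from_quat(o["orientation"]).as_matrix()[:,2];act=np.arctan2(zt[1],zt[0])
    print("t%.2f a%.3f act%.3f Tz%.2f F%s e6 %.2f"%(o["time_s"],a,act,o["ft_torque"][2],np.round(o["wrist_force"],1),o["joint_efforts"][5]))
    if abs(o["ft_torque"][2])>1.2 or abs(o["joint_efforts"][5])>1.5 or np.hypot(*o["wrist_force"][:2])>30: break
for n in("side","wrist","top"):r=snap(n,f"pics/{n}6.png")
A=cv2.imread("pics/side6.png");a=cv2.resize(A[140:200,280:340],None,fx=8,fy=8,interpolation=cv2.INTER_CUBIC)
cv2.imwrite("pics/s6.png",a)
A=cv2.imread("pics/wrist6.png");cv2.imwrite("pics/w6.png",cv2.resize(A[130:280,170:390],None,fx=3.5,fy=3.5,interpolation=cv2.INTER_CUBIC))
E
```

```text
t15.14 a-1.300 act-1.298 Tz-0.00 F[ 0.8  0.9 -4.7] e6 0.29
t15.39 a-1.350 act-1.348 Tz0.07 F[ 1.9 -0.2 -5.3] e6 0.30
t15.64 a-1.400 act-1.398 Tz0.13 F[ 1.4  1.1 -4.5] e6 0.31
t15.89 a-1.450 act-1.448 Tz0.06 F[ 1.8  1.  -3.6] e6 0.32
t16.14 a-1.500 act-1.495 Tz1.82 F[ 2.5  1.4 -5.6] e6 2.07
```

View pics/s6.png

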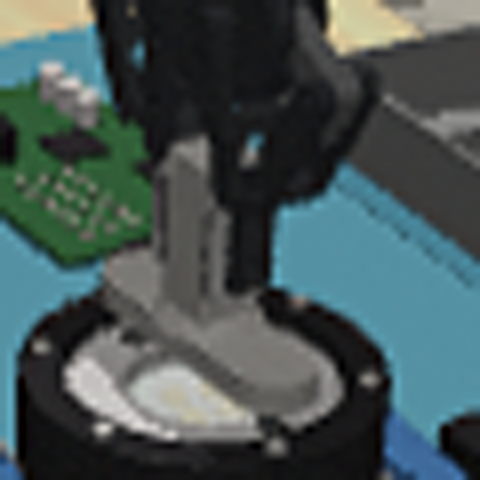

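View pics/w6.png

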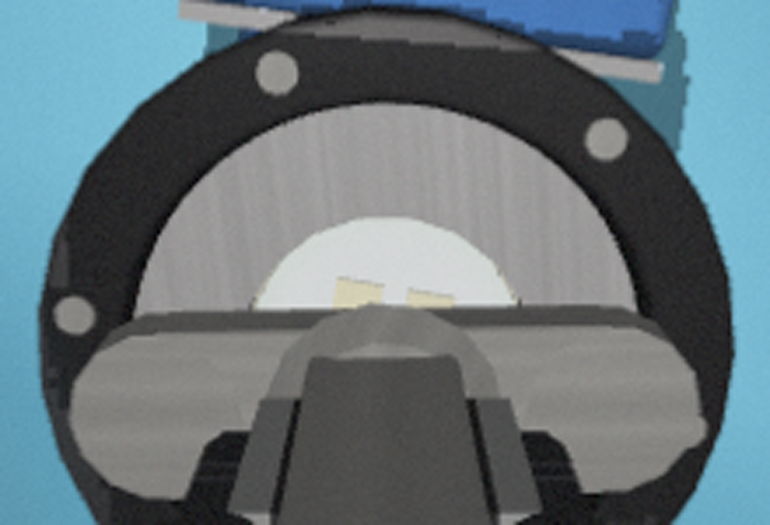

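A sharp jump from 0.1 to 1.8 N m after about 0.95 rad of travel fits the firm stop. I'll press slightly further and hold to confirm, then measure the holes.

```bash
python3 - <<'E'
from h import *
x,y=.5719,.0081
for a in(-1.515,-1.53):
    bot.reach([x,y,.162],down(a));bot.dwell(.2);o=get_obs()
    zt=R.from_quat(o["orientation"]).as_matrix()[:,2];act=np.arctan2(zt[1],zt[0])
    print("t%.2f a%.3f act%.3f T%s F%s e6 %.2f g%.4f"%(o["time_s"],a,act,np.round(o["ft_torque"],2),np.round(o["wrist_force"],1),o["joint_efforts"][5],o["gripper_width"]))
for n in("side","wrist","top"):r=snap(n,f"pics/{n}7.png")
A=cv2.imread("pics/wrist7.png");cv2.imwrite("pics/w7.png",cv2.resize(A[130:280,170:390],None,fx=3.5,fy=3.5,interpolation=cv2.INTER_CUBIC))
E
```

```text
t16.74 a-1.515 act-1.514 T[ 0.53 -0.73  3.03] F[ 3.6  2.8 -4.6] e6 3.02 g0.0225
t17.19 a-1.530 act-1.531 T[0.25 0.08 1.56] F[-0.9  1.2  0.2] e6 1.54 g0.0226
```

View pics/w7.png

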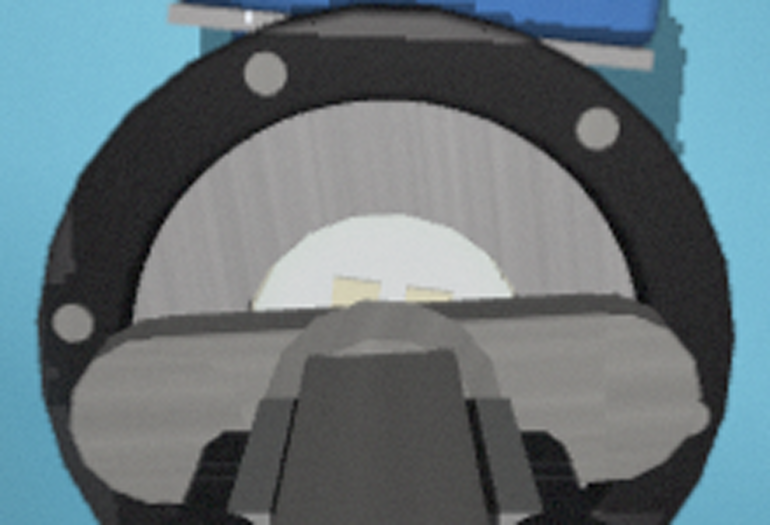

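The moment rose to 3 N m, then the shank slipped a little in the jaws (the bar is yawed slightly in the view). The ring is against its stop. I'll back off just enough to relieve it, staying within the pin clearance, then lift straight out.

```bash
python3 - <<'E'
from h import *
x,y=.5719,.0081
for a in(-1.515,-1.50,-1.485,-1.47):
    bot.reach([x,y,.162],down(a));o=ob()
    if o["ft_torque"][2]<.25: break
print(a)
bot.servo_line([x,y,.185],velocity=.06);ob()
bot.servo_line([x,y,.25],velocity=.15);bot.dwell(.2);ob()
for n in("side","wrist","top"):r=snap(n,f"pics/{n}8.png");np.save(f"{n}8.npy",r["view"])
A=cv2.imread("pics/wrist8.png");cv2.imwrite("pics/w8.png",cv2.resize(A[110:290,180:380],None,fx=3.3,fy=3.3,interpolation=cv2.INTER_CUBIC))
A=cv2.imread("pics/side8.png");cv2.imwrite("pics/s8.png",cv2.resize(A[90:210,250:370],None,fx=5,fy=5,interpolation=cv2.INTER_CUBIC))
E
```

```text
t17.59 p [0.5717 0.008  0.162 ] F [-2.2  0.6  1.3] T [0.11 0.36 0.91] g0.0228 j [0.01 0.37 1.83 0.   0.95 1.53]
t17.84 p [0.5717 0.008  0.1618] F [-1.4  0.5 -0.4] T [-0.04  0.36  0.32] g0.0228 j [0.01 0.37 1.83 0.   0.95 1.51]
t18.09 p [0.5718 0.0081 0.1616] F [-0.   0.1 -4.6] T [-0.03  0.03 -0.05] g0.0230 j [0.01 0.37 1.83 0.   0.95 1.5 ]
-1.485
t18.62 p [0.5721 0.0081 0.1855] F [-0.1  1.  -4.4] T [-0.02  0.02 -0.02] g0.0224 j [0.01 0.34 1.81 0.   0.99 1.5 ]
t19.41 p [0.5712 0.0081 0.2487] F [-0.4  0.5 -4.4] T [ 0.   -0.04  0.02] g0.0227 j [ 0.01  0.27  1.75 -0.    1.12  1.5 ]
```

View pics/w8.png

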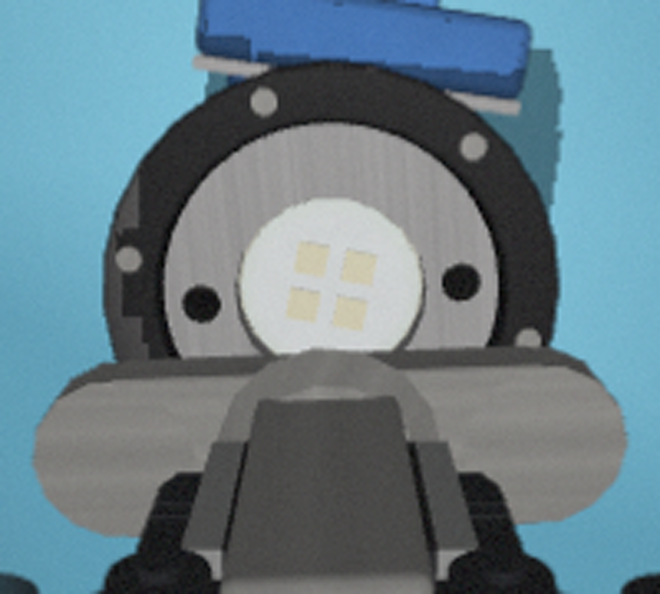

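View pics/s8.png

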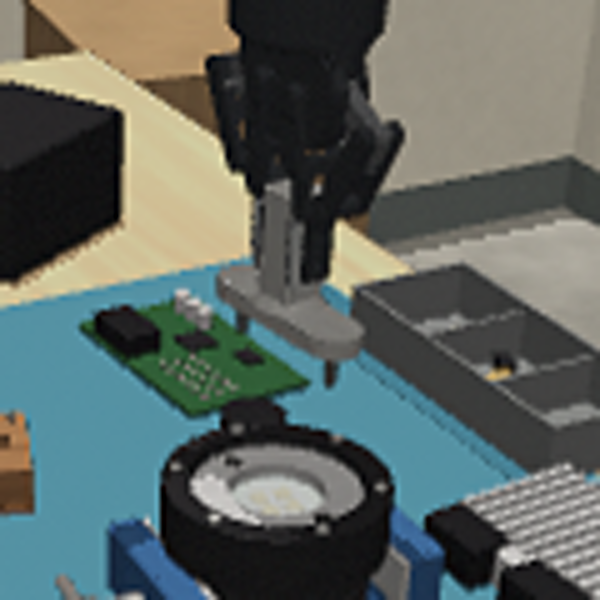

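```bash
python3 - <<'E'
from h import *
np.set_printoptions(precision=4,suppress=True)
cam=vision.read_camera("wrist");c=dict(cam);c["view"]=np.load("wrist8.npy")
f=lambda L,s,x0,y0:[((x+.5)/s-.5+x0,(y+.5)/s-.5+y0) for x,y in L]
g=lambda L:f(L,3.3,180,110)
h=back(c,g([(202,303),(460,282)]),.105);d=h[1]-h[0];print("holes",h.mean(0),np.hypot(*d[:2]),np.arctan2(d[1],d[0]))
zb=.2495+.0015-.032
for L in ([(33,452),(627,436)],[(120,385),(545,369)]):
    e=back(c,g(L),zb);d=e[1]-e[0];print("bar",e.mean(0),np.hypot(*d[:2]),np.arctan2(d[1],d[0]))
v=back(c,g([(197,60),(520,103)]),.074);d=v[1]-v[0];print("jaw angle",np.arctan2(d[1],d[0]))
E
```

```text
holes [0.5743 0.0069 0.105 ] 0.07356814211016081 -1.399567632727646
bar [0.576  0.0075 0.219 ] 0.10233688076434508 -1.4543501701596082
bar [0.5882 0.0082 0.219 ] 0.07156084597471224 -1.443606777666758
jaw angle -1.611581130698645
```

The ring's holes now sit at -1.40 against -0.53 at the start, a travel of 0.87 rad. That is within the 0.8–1.3 given, and the 0.05 rad lag to the bar equals the pin clearance. So the ring is home. Next I'll return the spanner, correcting for the in-hand yaw (about 0.035 rad) and a shift of about 1 mm.

```bash
python3 - <<'E'
from h import *
q=down(-.035);x,y=.507,-.257
bot.reach([x,y,.22],q)
bot.servo_line([x,y,.115],velocity=.12);bot.dwell(.15);ob()
for n in("side","wrist"):r=snap(n,f"pics/{n}9.png");np.save(f"{n}9.npy",r["view"])
A=cv2.imread("pics/side9.png");cv2.imwrite("pics/s9.png",cv2.resize(A[200:310,290:400],None,fx=5,fy=5,interpolation=cv2.INTER_CUBIC))
A=cv2.imread("pics/wrist9.png");cv2.imwrite("pics/w9.png",cv2.resize(A[110:290,180:380],None,fx=3.3,fy=3.3,interpolation=cv2.INTER_CUBIC))
E
```

```text
t22.48 p [ 0.5075 -0.2573  0.1159] F [ 0.1 -0.5 -4.7] T [ 0.   -0.01  0.01] g0.0228 j [-0.47  0.43  1.86 -0.    0.85 -0.44]
```

View pics/s9.png

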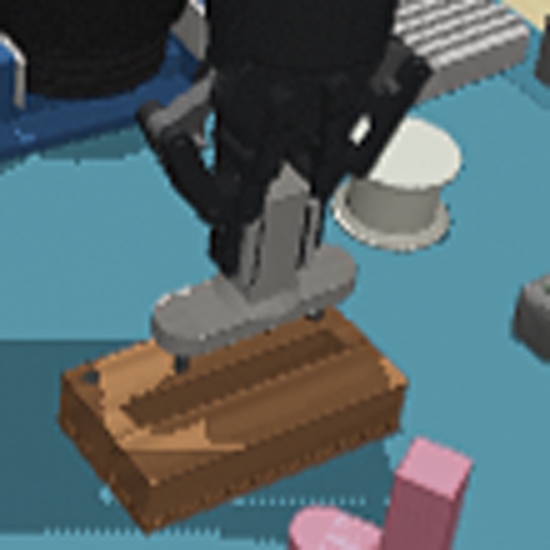

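View pics/w9.png

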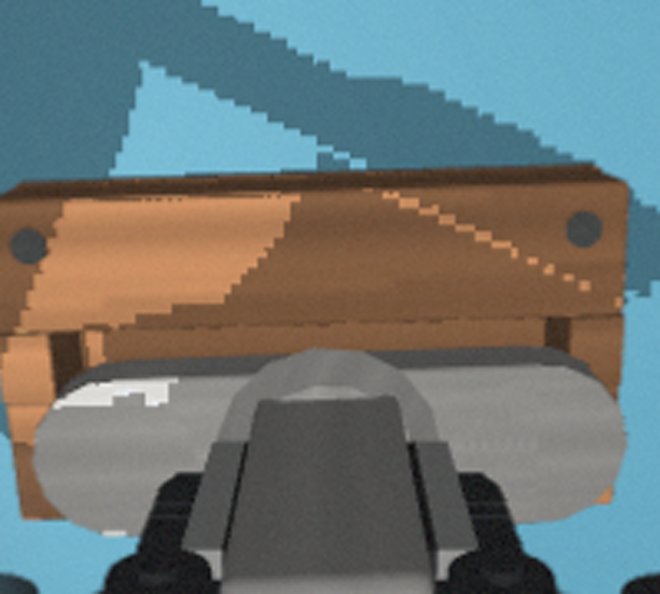

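```bash
python3 - <<'E'
from h import *
np.set_printoptions(precision=4,suppress=True)
s=vision.read_camera("side")
f=lambda L,sc,x0,y0:[((x+.5)/sc-.5+x0,(y+.5)/sc-.5+y0) for x,y in L]
G=back(s,f([(120,405),(140,432),(325,330),(348,348)],5,290,200),.034);print("groove",G,G.mean(0))
B=back(s,f([(63,380),(318,312),(407,382),(152,485)],5,290,200),.034);print("block",B,B.mean(0))
tips=[]
for sx in(-.037,.037):
    for zz in(.0,.007):tips.append([.507+sx,-.256,.0505+zz])
P=proj(s,tips);print("pred tip px in crop",(P-[290,200]+.5)*5-.5)
A=cv2.imread("pics/side9.png");a=cv2.resize(A[250:300,300:365],None,fx=12,fy=12,interpolation=cv2.INTER_CUBIC)
cv2.imwrite("pics/s9b.png",a)
E
```

```text
groove [[ 0.4453 -0.2479  0.034 ]
 [ 0.4443 -0.266   0.034 ]
 [ 0.5579 -0.2498  0.034 ]
 [ 0.56   -0.2646  0.034 ]] [ 0.5019 -0.2571  0.034 ]
block [[ 0.4306 -0.2227  0.034 ]
 [ 0.5625 -0.2382  0.034 ]
 [ 0.5702 -0.2949  0.034 ]
 [ 0.432  -0.2947  0.034 ]] [ 0.4989 -0.2626  0.034 ]
pred tip px in crop [[179.3571 371.7866]
 [180.7431 360.2073]
 [313.6412 320.7846]
 [315.5812 309.3697]]
```

View pics/s9b.png

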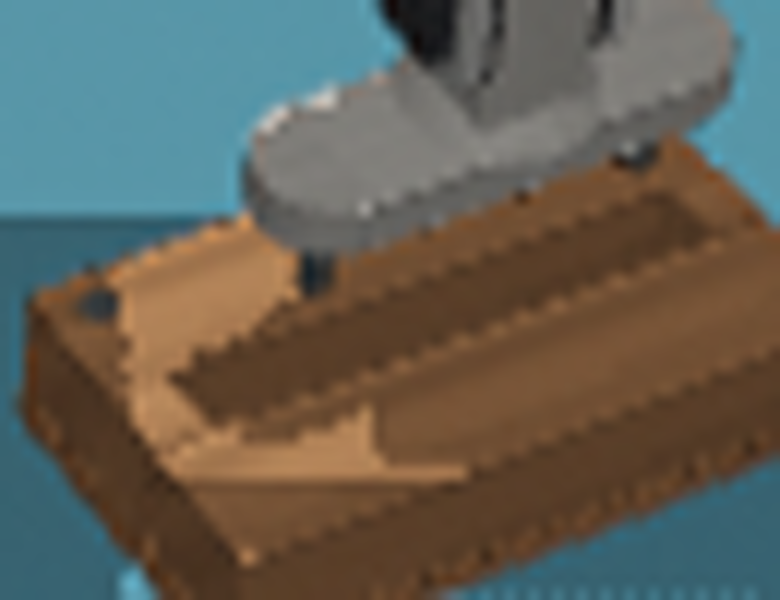

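The pin tips appear at (313,290) and (635,168) in the crop, just where predicted for a centre at (0.507, -0.256). The groove centre comes to (0.502, -0.257), so the pins are over the groove. I'll do a guarded descent.

```bash
python3 - <<'E'
from h import *
q=down(-.035);x,y=.507,-.257
for z in (.100,.096,.092,.086,.081,.079,.0775,.0765,.0755):
    bot.servo_line([x,y,z],q,velocity=.05);o=ob()
    if o["wrist_force"][2]>6: break
r=snap("side","pics/side10.png")
A=cv2.imread("pics/side10.png");cv2.imwrite("pics/s10.png",cv2.resize(A[200:310,290:400],None,fx=5,fy=5,interpolation=cv2.INTER_CUBIC))
E
```

```text
t23.07 p [ 0.5067 -0.2568  0.0994] F [-0.5 -0.2 -3.5] T [ 0.   -0.06  0.02] g0.0227 j [-0.47  0.45  1.87  0.    0.82 -0.44]
t23.32 p [ 0.5069 -0.2569  0.0958] F [ 0.1 -1.1 -4.4] T [-0.01  0.02 -0.01] g0.0226 j [-0.47  0.46  1.87 -0.    0.81 -0.44]
t23.57 p [ 0.5068 -0.2569  0.0918] F [-0.7  0.5 -4.6] T [-0.02  0.03  0.02] g0.0224 j [-0.47  0.46  1.88 -0.    0.8  -0.44]
t23.84 p [ 0.5067 -0.2568  0.0855] F [ 0.9 -0.6 -3.9] T [ 0.01 -0.    0.03] g0.0227 j [-0.47  0.47  1.88 -0.    0.79 -0.44]
t24.09 p [ 0.5067 -0.2568  0.0806] F [ 0.   0.5 -4.4] T [-0.07  0.02  0.05] g0.0226 j [-0.47  0.48  1.88  0.    0.78 -0.44]
t24.34 p [ 0.5069 -0.257   0.0789] F [-0.1 -0.  -3.7] T [ 0.    0.   -0.02] g0.0228 j [-0.47  0.48  1.88 -0.    0.78 -0.44]
t24.59 p [ 0.507  -0.257   0.0774] F [-1.2 -0.2 -4.9] T [-0.01  0.    0.04] g0.0224 j [-0.47  0.48  1.88  0.    0.78 -0.44]
t24.84 p [ 0.5071 -0.2571  0.0766] F [-0.2  0.7 -3.2] T [-0.03 -0.1  -0.04] g0.0228 j [-0.47  0.48  1.88  0.    0.77 -0.44]
t25.09 p [ 0.5071 -0.2571  0.0765] F [-4.3  1.9  9.5] T [0.24 0.51 0.1 ] g0.0229 j [-0.47  0.48  1.88 -0.    0.77 -0.44]
```

View pics/s10.png

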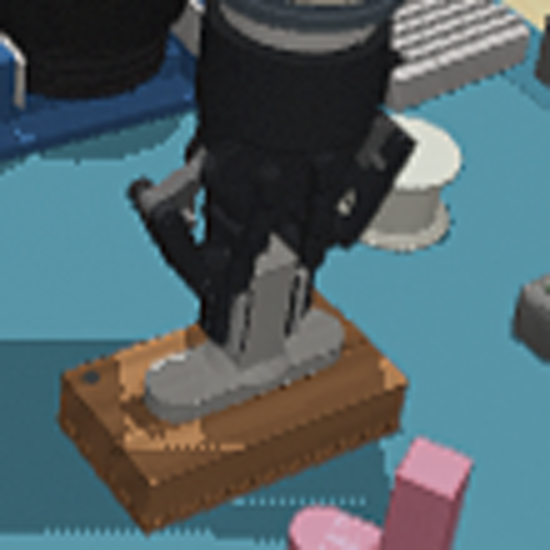

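The bar is seated on the block, with contact at the same TCP height as at pickup (0.0765). Now I'll release and retreat.

```bash
python3 - <<'E'
from h import *
hand.move_gripper(.085,40);ob()
bot.servo_line([.507,-.257,.20],velocity=.15);ob()
bot.reach([.40,.02,.33],down(-.5));bot.dwell(.3);ob()
for n in("side","wrist","top"):r=snap(n,f"pics/{n}11.png")
A=cv2.imread("pics/side11.png");a=cv2.resize(A[220:310,290:400],(400,327),interpolation=cv2.INTER_CUBIC)
B=cv2.imread("pics/top11.png");b=cv2.resize(B[170:245,330:405],(327,327),interpolation=cv2.INTER_CUBIC)
cv2.imwrite("pics/f11.png",np.hstack([a,b]))
E
```

```text
t25.77 p [ 0.507  -0.257   0.0754] F [0.5 0.5 0. ] T [-0.   -0.    0.02] g0.0850 j [-0.47  0.49  1.88 -0.    0.77 -0.44]
t26.75 p [ 0.5065 -0.2567  0.1991] F [-0.2  0.4  0.1] T [-0.02  0.04  0.01] g0.0850 j [-0.47  0.32  1.8  -0.    1.02 -0.44]
t28.28 p [0.4002 0.0196 0.3297] F [-1.1  0.4 -0.3] T [-0.01  0.05  0.01] g0.0853 j [ 0.05 -0.09  1.97 -0.    1.27  0.55]
```

View pics/f11.png

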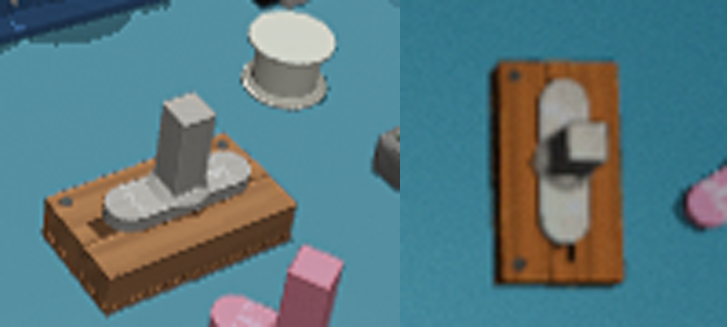

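View pics/side11.png

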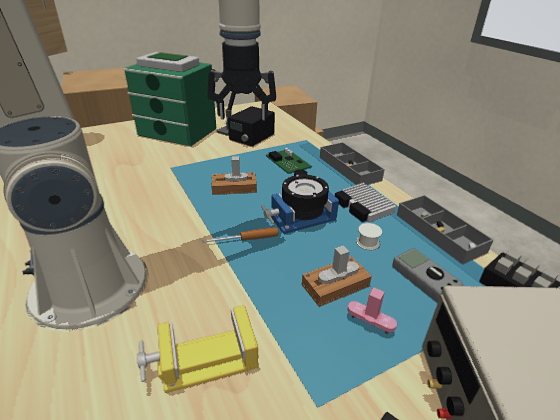

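View pics/wrist11.png

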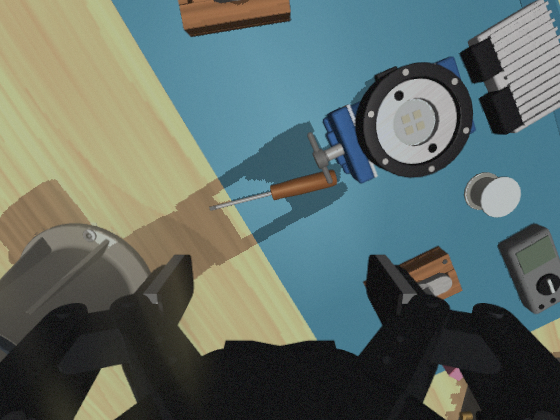

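The spanner stands upright in its block with the bar flat, and the bystanders are unmoved. One last check of the ring angle from the holes at (398,96) and (432,148), then I'll hand in.

```bash
python3 - <<'E'
from h import *
w=vision.read_camera("wrist")
h=back(w,[(398,96),(432,148)],.105);d=h[1]-h[0];print(h.mean(0),np.hypot(*d[:2]),np.arctan2(d[1],d[0]))
hand_in();ob()
E
```

```text
[0.57365353 0.00698874 0.105     ] 0.07408889556019152 -1.388822938590571
the job is handed in; nothing more can be done
the job is handed in; nothing more can be done
```

The ring is turned home and the large spanner is back in its own block. I handed the job in at about 28 s. `hand_in` reported no verdict.

- **Spanner:** I took the one in the right-hand block, whose bar measured about 104 mm. The pins went about 7.5 mm into the ring's holes with no contact force.
- **Ring:** I turned it clockwise until the moment jumped from about 0.1 to 1.8 N m, and it peaked at 3 N m. The holes moved from -0.53 to -1.40 rad, and a last look gave -1.39. That is 0.87 rad of travel, within the 0.8–1.3 expected.
- **Return:** The bar met the block at the same height as at pick-up (TCP 0.0765 m). In the last pictures the spanner stands upright with its bar flat. The gripper is clear, and the other things look unmoved.

**Checks that disagreed:**
- The wrist and top cameras differed by about 4 mm in x. I settled the fit by comparing the pins with the holes in the same picture.
- The wrist moment read almost zero while the ring was turning, though joint 6 showed about 0.3 N m. I confirmed from the pictures that the ring really was turning.
- When pressed against the stop, the shank slipped by about 0.035 rad in the jaws. I corrected for that when putting the spanner back.

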